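# Mount and load the sample carousel

### The job

Fit the sample carousel on its drive: lift the round plate by its handle, turn it until its three holes line up with the drive's three studs, lower it until it lies flush, then swing the clamp arm all the way in over its rim. Only after that, stand the ivory jar in the round pocket and the black square box in the square pocket, both right down on the plate, keeping them from tipping over and leaving the other things where they are.

Things in the scene. Friction and masses are not known exactly. Their poses are not given: they have to be found in the camera images.
- carousel: Loose carousel plate, about 0.35 kg: bright metal disc, 200 mm diameter, 8 mm thick, flat on the bench at first. Origin at the centre of its underside; z up, +y toward its round pocket, -y toward its square pocket. Three through holes, 16 mm diameter, at (x, y) = (65, 0), (-56, 32.5), (-56, -32.5) mm: they fit the studs in one direction only.
- carousel_grip (a point): Grip point in the carousel's black handle, on the disc's axis, 50 mm above its underside; axes as the plate. The handle is an upright flat bar, 50 mm long (plate x), 14 mm thick (plate y), its top 63 mm above the underside, with a round foot (radius 26 mm, 6 mm high) on the disc.
- drive_seat (a point): Fixed carousel drive, a white drum 180 mm wide; this point is the centre of its top face, 45 mm above the bench, on which the carousel lies flush. z up. Three dark studs, 12 mm diameter, 15 mm tall (top 6 mm tapered to 5 mm), at (x, y) = (65, 0), (-56, 32.5), (-56, -32.5) mm; with the carousel mounted, its x and y point as the drive's.
- clamp (a joint): Clamp arm on the drive, rad: 0 = out, pointing to the drive's +y; grows clockwise from above; 1.57 (stop) = in, pointing to the drive's centre over the carousel's rim. Stays where left (about 1.5 N at the peg moves it). Vertical pivot at (-112, 0) mm from drive_seat; flat bar 48 mm long, its underside 56 mm above the bench, 3 mm above a seated carousel.
- round_pocket (a point): Centre of the round pocket of the carousel, on the disc's top face, 63 mm from the axis on the plate's +y side, moving with the plate: an upright grey collar of 65 mm inner diameter, 3 mm wall, 14 mm high. Axes as the plate.
- square_pocket (a point): Centre of the square pocket of the carousel, on the disc's top face, 63 mm from the axis on the plate's -y side: an upright grey collar, 39 mm square inside, sides along the plate's x and y, 3 mm wall, 14 mm high. Axes as the plate.
- clamp_peg (a point): Middle of the upright black peg on the clamp arm by which it is swung: 14 mm in diameter, 38 mm tall, its axis 38 mm from the pivot. This point is 83 mm above the bench (peg from 64 to 102 mm).
- jar_centre (a point): Ivory round jar with a black lid, 58 mm in diameter, 71 mm tall, about 0.12 kg; its centre, half-way up. Upright, z up.
- box_centre (a point): Black upright square box, 31 x 31 mm, 81 mm tall; its centre, half-way up. Its x and y axes are square to its sides, z up.
- dish: Bystander: closed petri dish, 60 mm in diameter, 15 mm tall; origin under its centre.
- bung: Bystander: dark rubber bung, 31 mm in diameter, 26 mm tall; origin under its centre.
- flask: Bystander: glass volumetric flask, 49 mm in diameter, 142 mm tall; origin under its centre.
- beaker: Bystander: white beaker, 74 mm in diameter (83 mm over the spout), 99 mm tall; origin under its centre.
- jar: The jar again; origin at the centre of its underside.
- square_box: The square box again; origin at the centre of its underside.

How it is judged:
By the outcome, as a careful person would: the job done as asked, in the order asked, and still so for the second after the job is handed in, with the robot touching nothing.
It also fails if it takes over 72 s, if anything falls off the work surface, if the arm or the gripper's body presses on something with over 40 N, if the wrist force passes 120 N, or if a joint passes its speed limit or range.

### The arm

A 6-joint arm with a two-finger parallel gripper is mounted at the origin on a cart in front of the work surface, level with it; the furniture and walls round the work are solid. World frame = base frame: x ahead of the robot, y to its left, z up, the work surface at z = 0. Lengths are in m, angles in rad, forces in N, time in s.
With the tool pointing down it reaches from about 0.35 to 0.775 m from the base axis. Payload 7.3 kg.
Tool frame: the origin (TCP) lies on the mounting face of the last link; the fingertips stand 178 mm ahead of it and the grasp point (between the pads) lies 159 mm ahead of it; z points along the fingers, y is the direction in which the jaws open and shut (so a half turn about z gives the same grasp; the last joint's range is limited). The gripper opens to 92 mm and grips with 3 to 60 N. Pads are 19 mm wide; open, the fingers measure 130 mm over their backs; the gripper's body (75 mm by 190 mm) begins 47 mm behind the grasp point.
Start: joints at [1.03, 0.342, 1.524, -0, 1.275, -0.146], TCP at [0.202, 0.485, 0.405] pointing down, gripper open.
Joint ranges: [-2.53, 2.53], [-0.77, 2.02], [0.04, 2.7], [-1, 4.14], [0.28, 2.66], [-3.11, 3.11]. Speed limits (rad/s): [2.57, 2.57, 3.14, 3.14, 3.14, 3.14].

### API

Orientations are given as a unit quaternion [w, x, y, z].
In Python, from plant import robot, viewer gives the robot as it stands.
- The arm moves only by the tool arm_command, never from a script. Its argument "rows" is text: rows parted by semicolons, each of 5 numbers parted by spaces: the opening, from -1 (shut) to 1 (fully open), so that 0 is half open, then the shift along the tool's x, y, z in units of 0.15 m (1.0 is 0.15 m), then the turn about the tool's z in units of 45 degrees (1.0 is 45 degrees). A call has 1 to 8 rows; each row is the pose to reach, as a shift and turn from the pose commanded when the call began, along the tool's axes at that moment; what a row does not reach only later rows make up. A row lasts 1/10 s, in which the tool goes at most 50 mm and 8.59 degrees, less where a joint would pass 70% of its speed; a pose out of reach is approached as far as the arm can. A call with a number of a shift or a turn outside -1 to 1 is refused whole. A call with a gripper value outside its range is refused whole. The fingers move at their own pace and stop on an object; "grip_force" is the grip in N (left out, the last holds). Time passes only in rows, so rows that repeat a pose let the fingers close. It gives the time, the measured TCP pose, the force and the opening at its end, in the units of the state.
- robot.read_state(): the state, without advancing time (a new reading comes with each control period).
- viewer.snapshot(name): name is "side" or "top" or "wrist"; returns a dict with "pixels" (384x512x3 uint8, red, green, blue), "fx", "fy", "cx", "cy" (pixels), "k1" (the pictures are not rectified: a ray, as slopes to the right and down, at radius r is drawn at 1 + k1 r^2 times it, then the intrinsics apply), "R" (3x3) and "t" (3): a world point X has camera coordinates R X + t. Camera axes: x right, y down, z forward; pixel columns grow to the right and rows downward; lengths in m; the calibration is good to about 2 mm. A picture is of the moment at which its call begins. There is no depth.
- robot.finish_job(): hands the job in, once; it reports no verdict.
The state is a dict: "time_s": time; "joints": joint angles; "joint_vel": joint speeds; "tau": joint torques, N m; "position": TCP position; "tcp_rot": TCP orientation; "contact_force": force on the tool from outside, world axes, zero at the start; "wrist_torque": the same for the moment, N m; "width": opening from 0.0 (shut) to 1.0 (fully open).
Only numpy, scipy, OpenCV 4.12 (cv2) and the standard library are available. Lean on these libraries where they do the work, as an engineer would, in place of code of your own. Each camera call takes 0.05 s, during which the arm holds its last target. There are 200 camera calls.

## Working session

There is one attempt and no reset: what is moved stays moved. The work goes in short steps, Python scripts to look and compute and a tool call to move; the robot and the scene stay as the last step left them, time stands still between calls to the robot, and variables do not carry over. Pictures are saved under pics/ and viewed, about 8 in all and at most 12, crops included, and the job is handed in when it is done.

Besides the shell and the picture viewer there is one more tool, called after "Emit:" as name(argument=value, ...) on one line, values as JSON. arm_command: Moves the arm, as the interface text tells. Shifts and turns lie within -1 to 1; 1 stands for 0.15 m of shift or 45 degrees of turn. Its arguments: {"type":"object","properties":{"rows":{"type":"string"},"grip_force":{"type":"number"}},"required":["rows"]}

```bash
mkdir -p pics; ls
cat > h.py <<'E'
import numpy as np, cv2
from plant import robot, viewer
def snap(n,save=None):
    s=viewer.snapshot(n)
    if save: cv2.imwrite('pics/'+save,cv2.cvtColor(s['pixels'],cv2.COLOR_RGB2BGR))
    return s
def ray(s,u,v):
    K=np.array([[s['fx'],0,s['cx']],[0,s['fy'],s['cy']],[0,0,1.]])
    x,y=(u-s['cx'])/s['fx'],(v-s['cy'])/s['fy']
    p=cv2.undistortPoints(np.array([[[u,v]]],float),K,np.array([s['k1'],0,0,0,0.]))[0,0]
    R=np.array(s['R']);t=np.array(s['t'])
    return -R.T@t, R.T@np.array([p[0],p[1],1])
def onz(s,u,v,z):
    o,d=ray(s,u,v); return o+d*(z-o[2])/d[2]
def proj(s,X):
    c=np.array(s['R'])@np.array(X)+np.array(s['t']); a=c[:2]/c[2]; a=a*(1+s['k1']*(a@a))
    return a[0]*s['fx']+s['cx'],a[1]*s['fy']+s['cy']
def rows(dw,st=None):
    "world shift -> tool units"
    from scipy.spatial.transform import Rotation as Ro
    q=(st or robot.read_state())['tcp_rot']; R=Ro.from_quat([q[1],q[2],q[3],q[0]])
    return R.inv().apply(dw)/0.15
E
cat > a.py <<'E'
from h import *
ims=[]
for n in ("side","top","wrist"):
    s=snap(n,n+'0.png'); R=np.array(s['R']); print(n,s['fx'],s['cx'],s['cy'],s['k1'],-R.T@np.array(s['t']),R[2])
print(robot.read_state())
E
python3 a.py
```

```text
pics
side 385.1716889622566 259.0671068141969 192.58677926704917 -0.06979646505289377 [ 0.41858406 -0.75342425  0.82930973] [ 0.06249481  0.74873939 -0.6599119 ]
top 458.1374465694447 257.2057711456833 184.50378293052637 -0.10398971078679708 [0.25572232 0.05496162 1.44698031] [ 0.1683741  -0.00378183 -0.98571591]
wrist 299.7134687444084 252.87527965065078 190.2030108197592 -0.009605111233703778 [0.13759251 0.5113117  0.38440369] [ 0.24123313 -0.10324395 -0.96495972]
{'time_s': 0.15, 'joints': array([ 1.03001174e+00,  3.42555973e-01,  1.52474410e+00, -3.17043997e-05,
        1.27535863e+00, -1.46029556e-01]), 'joint_vel': array([ 1.31243705e-03, -9.20917240e-04, -3.45537787e-03,  5.18620391e-04,
       -9.67889502e-04, -3.42598324e-05]), 'tau': array([ 2.19238827e-03, -4.31472087e+01, -2.44351548e+01,  7.17225415e-02,
        5.37341111e-02, -7.05517641e-05]), 'position': array([0.20186143, 0.48455384, 0.40422665]), 'tcp_rot': array([-1.65191056e-04,  1.96093880e-01,  9.80584981e-01, -5.07010420e-04]), 'contact_force': array([-0.43881229, -0.45510943,  0.2128586 ]), 'wrist_torque': array([ 0.02809473, -0.03463798, -0.0796039 ]), 'width': 0.9987441969276373}
```

View pics/top0.png

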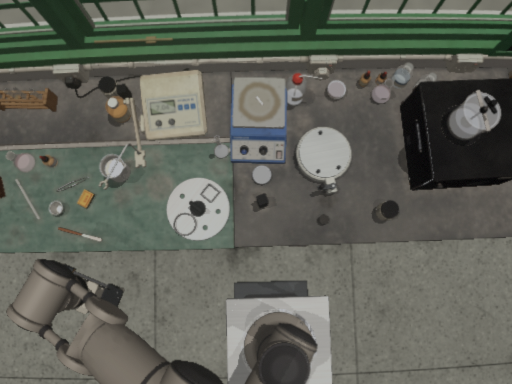

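View pics/side0.png

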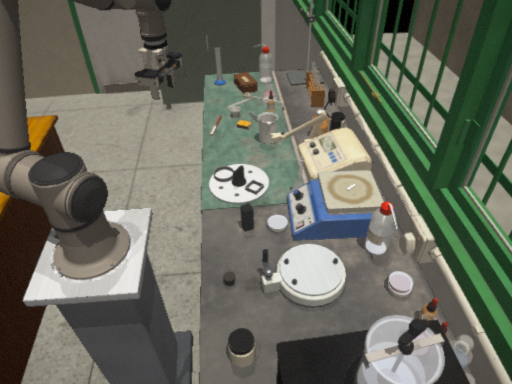

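The top view shows the disc at (198,209), the drive at (323,154) with its clamp near (330,185), the box at (262,201), the jar at (389,210), the bung at (323,220) and the dish at (262,175). The side view agrees. Next I'll measure them by masks.

```bash
cat > b.py <<'E'
from h import *
s=snap('top'); g=cv2.cvtColor(s['pixels'],cv2.COLOR_RGB2GRAY)
def blobs(box,lo,hi,z,amin):
    x0,y0,x1,y1=box; m=cv2.inRange(g[y0:y1,x0:x1],lo,hi)
    n,l,st,c=cv2.connectedComponentsWithStats(m)
    for i in range(1,n):
        if st[i,4]>=amin:
            u,v=c[i]+[x0,y0]; print(' px',np.round([u,v],1),st[i],np.round(onz(s,u,v,z)[:2],4))
print('disc');blobs((160,175,235,245),170,255,.008,300)
print('discdark');blobs((165,178,232,242),0,110,.008,3)
print('drive');blobs((290,122,358,188),170,255,.045,300)
print('studs');blobs((298,126,350,210),0,110,.055,3)
print('box');blobs((250,190,275,212),0,40,.081,10)
print('jar');blobs((372,195,405,225),0,45,.071,10)
v=np.hstack([cv2.resize(s['pixels'][172:247,160:235],None,fx=5.2,fy=5.2,interpolation=2),cv2.resize(s['pixels'][122:197,287:362],None,fx=5.2,fy=5.2,interpolation=2)])
cv2.imwrite('pics/c1.png',v[:,:,::-1])
E
python3 b.py
```

```text
disc
 px [198.5 207. ] [   7    3   62   62 1865] [0.4347 0.2372]
discdark
 px [178.3 180. ] [ 7  0 17  7 63] [0.5236 0.3017]
 px [205.5 219.5] [  0   0  67  64 853] [0.3944 0.2156]
 px [166.8 189.8] [ 0  4  6 16 58] [0.4929 0.3385]
 px [207.7 185.8] [39  6  8  6 10] [0.502  0.2074]
 px [201.8 192.5] [36 13  3  4  4] [0.4809 0.2266]
 px [218. 193.] [52 14  3  3  3] [0.4778 0.1748]
 px [181.6 195.4] [15 16  4  4 13] [0.4735 0.291 ]
 px [196.9 208.1] [ 24  23  17  16 211] [0.4316 0.2425]
 px [217.5 210.8] [51 31  4  4 11] [0.4209 0.1772]
 px [176.3 218.9] [ 9 36  8 13 17] [0.3987 0.3081]
 px [204.5 227.2] [38 48  4  3 10] [0.3703 0.2191]
drive
 px [323.5 154.4] [  10   11   49   44 1457] [ 0.5851 -0.1617]
studs
 px [324.4 130.3] [  0   0  52  17 286] [ 0.6609 -0.1675]
 px [319.8 132.3] [20  5  4  4 12] [ 0.6545 -0.1524]
 px [323.  192.2] [   0   36   52   48 1720] [ 0.4634 -0.1521]
 px [338.  167.2] [39 40  3  4 10] [ 0.5407 -0.2033]
 px [317.7 170.9] [18 43  4  4 12] [ 0.5307 -0.1392]
box
 px [262.1 201.9] [ 7  6 11 12 81] [0.4357 0.0366]
jar
 px [389.4 209. ] [  9   6  18  17 231] [ 0.4033 -0.3506]
```

View pics/c1.png

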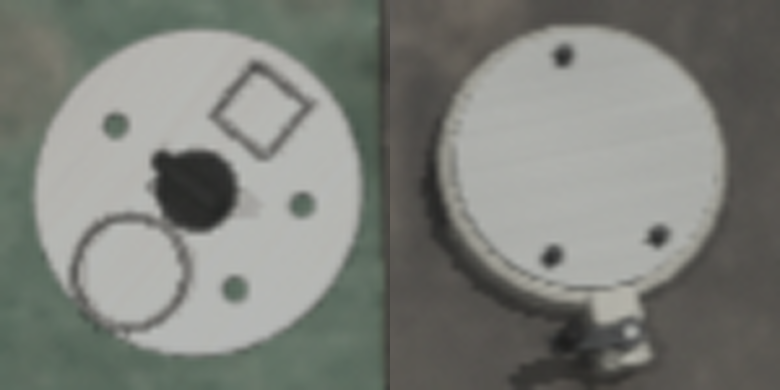

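Holes give the disc centre (0.432, 0.241) at yaw 50°; the hole spacings of 66 and 121 mm match. Studs give the drive centre (0.591, -0.1625) at yaw 9°. I'll move over the plate for a closer look.

Emit:
arm_command(rows="1 -1 -0.45 0.1 -1;1 -1 -0.45 0.1 -1;1 -1 -0.45 0.1 -1;1 -1 -0.45 0.1 -1;1 -1 -0.45 0.1 -1;1 -1 -0.45 0.1 -1")

```text
time_s: 0.8
position: [0.3152, 0.3637, 0.3895]
tcp_rot: [-0.0, -0.195, 0.981, -0.0]
contact_force: [-0.4, 0.8, -0.0]
width: 1.001
```

```bash
cat > go.py <<'E'
import sys
from h import *
st=robot.read_state(); p=st['position']
from scipy.spatial.transform import Rotation as Ro
q=st['tcp_rot'];R=Ro.from_quat([q[1],q[2],q[3],q[0]]).as_matrix()
jaw=np.degrees(np.arctan2(R[1,1],R[0,1]))
x,y,z,a=map(float,sys.argv[1:5])   # target grasp point + jaw angle deg
g=p+0.159*R[:,2]
print('t',st['time_s'],'grasp',np.round(g,4),'tilt',np.round(R[:,2],4),'jaw',round(jaw,2),'j6',round(st['joints'][5],2),'w',round(st['width']*92,1),'F',np.round(st['contact_force'],1))
print('units',np.round(R.T@(np.array([x,y,z])-g)/.15,3),'turn',round(-((a-jaw+180)%360-180)/45,3))
E
python3 go.py .432 .241 .2 140
```

```text
t 0.8 grasp [0.3151 0.3637 0.2305] tilt [-4.e-04 -3.e-04 -1.e+00] jaw 112.55 j6 -1.27 w 92.1 F [-0.4  0.8 -0. ]
units [-0.406 -1.054  0.203] turn -0.61
```

Emit:
arm_command(rows="1 -0.4 -1 0.1 -0.61;1 -0.4 -1 0.1 -0.61;1 -0.4 -1 0.1 -0.61;1 -0.4 -1 0.1 -0.61;1 -0.4 -1 0.1 -0.61;1 -0.4 -1 0.1 -0.61")

```text
time_s: 1.4
position: [0.4271, 0.2484, 0.3745]
tcp_rot: [-0.0, -0.42, 0.908, 0.0]
contact_force: [-0.4, -0.0, 0.5]
width: 1.002
```

```bash
python3 go.py .432 .241 .05 140; python3 -c "
from h import *
s=snap('wrist','w1.png')
for P in [(.4735,.291),(.4209,.1772),(.3703,.2191)]: print(proj(s,P+(.008,)))"
```

```text
t 1.4 grasp [0.427  0.2485 0.2155] tilt [-1.e-03  1.e-04 -1.e+00] jaw 139.66 j6 -2.07 w 92.2 F [-0.4 -0.   0.5]
units [ 0.016 -0.059  1.103] turn -0.008
(np.float64(247.32032005510317), np.float64(220.60527451776113))
(np.float64(216.80971829800419), np.float64(120.11100938922809))
(np.float64(275.066719440145), np.float64(119.23222969856586))
```

View pics/w1.png

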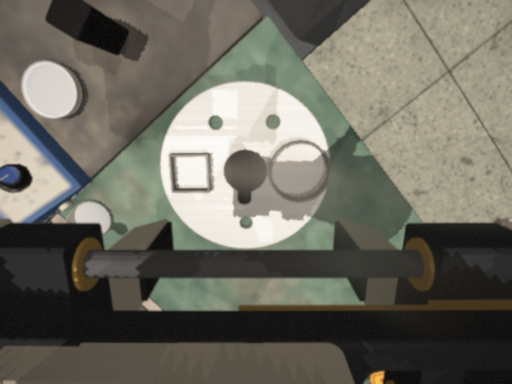

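The wrist view shows the holes near (246,222), (215,122) and (273,121), the handle along the hole axis, and the pockets left (square) and right (round). This agrees with the top-view prediction within 2 px. I'll refine the numbers.

```bash
cat >> h.py <<'E'
def blob(s,u,v,r,z,thr,dark=True):
    "centroid of dark/bright blob nearest the predicted pixel -> world xy on plane z"
    g=cv2.cvtColor(s['pixels'],cv2.COLOR_RGB2GRAY).astype(float); u0,v0=int(round(u)),int(round(v))
    p=g[v0-r:v0+r+1,u0-r:u0+r+1]; m=((p<thr) if dark else (p>thr)).astype(np.uint8)
    n,l,st,c=cv2.connectedComponentsWithStats(m)
    i=1+np.argmin(np.hypot(*(c[1:]-r).T)+100*(st[1:,4]<5)); px=c[i]+[u0-r,v0-r]
    return px,st[i,4],onz(s,*px,z)
def frame(A,B,C):
    m=(B+C)/2; d=(A-m)[:2]; y1=np.degrees(np.arctan2(d[1],d[0])); e=(B-C)[:2]; y2=np.degrees(np.arctan2(e[1],e[0]))-90
    print('len',np.linalg.norm(d),np.linalg.norm(e),'yaw',y1,y2,'centre',m[:2]+d*56/121)
E
python3 - <<'E'
from h import *
s=snap('wrist'); P=[]
for u,v in [(246,222),(273,121),(215,122)]:
    px,a,w=blob(s,u,v,11,.006,150); print(px,a,w); P.append(w)
frame(*P); frame(P[0],P[2],P[1])
E
```

```text
[245.14678899 217.36697248] 218 [0.47288334 0.28731892 0.006     ]
[271.87769784 121.14388489] 139 [0.37397605 0.21908214 0.006     ]
[214.21582734 121.87769784] 139 [0.42441147 0.17724656 0.006     ]
len 0.11566629329016961 0.06552822116581175 yaw 50.42499981500705 50.32469776253305 centre [0.43329803 0.23942597]
len 0.11566629329016961 0.06552822116581175 yaw 50.42499981500705 -129.67530223746695 centre [0.43329803 0.23942597]
```

Emit:
arm_command(rows="0 0.01 -0.068 0.5 -0.015;0 0.01 -0.068 0.5 -0.015;0 0.01 -0.068 1 -0.015;0 0.01 -0.068 1 -0.015;0 0.01 -0.068 1 -0.015;0 0.01 -0.068 1 -0.015", grip_force=40)

```text
time_s: 2.1
position: [0.4336, 0.242, 0.2254]
tcp_rot: [0.0, -0.427, 0.904, 0.0]
contact_force: [0.5, 0.8, -0.7]
width: 0.531
```

```bash
python3 go.py .434 .241 .05 140.3
```

```text
t 2.1 grasp [0.4337 0.242  0.0664] tilt [ 2.e-04  2.e-04 -1.e+00] jaw 140.57 j6 -2.1 w 48.8 F [ 0.5  0.8 -0.7]
units [ 0.004 -0.006  0.109] turn 0.006
```

Emit:
arm_command(rows="0 0 0 0.11 0.006;0 0 0 0.11 0.006;-1 0 0 0.11 0.006;-1 0 0 0.11 0.006;-1 0 0 0.11 0.006;-1 0 0 0.11 0.006;-1 0 0 0.11 0.006;-1 0 0 0.11 0.006")

```text
time_s: 2.9
position: [0.4339, 0.2411, 0.2086]
tcp_rot: [0.0, -0.424, 0.905, 0.0]
contact_force: [-1.5, -0.3, 4.4]
width: 0.149
```

```bash
python3 go.py .434 .241 .05 140.3
```

```text
t 2.9 grasp [0.4339 0.2412 0.0496] tilt [ 4.e-04  4.e-04 -1.e+00] jaw 140.23 j6 -2.1 w 13.7 F [-1.5 -0.3  4.4]
units [ 0.001 -0.001 -0.002] turn -0.002
```

Gripped: the width is 13.7 mm, against a 14 mm handle. Now I'll lift.

Emit:
arm_command(rows="-1 0 0 -0.1 0;-1 0 0 -0.3 0;-1 0 0 -0.6 0;-1 0 0 -1 0;-1 0 0 -1 0;-1 0 0 -1 0")

```text
time_s: 3.5
position: [0.4339, 0.241, 0.3594]
tcp_rot: [0.002, -0.424, 0.905, -0.0]
contact_force: [-0.1, 0.2, -4.3]
width: 0.149
```

Emit:
arm_command(rows="-1 0 -0.4 -0.4 0.4;-1 0 -0.8 -0.4 0.9;-1 0 -1 -0.4 0.9;-1 0 -1 -0.4 0.9;-1 0 -1 -0.4 0.9;-1 0 -1 -0.4 0.9")

```text
time_s: 4.1
position: [0.5495, 0.1444, 0.4147]
tcp_rot: [-0.003, -0.084, 0.996, -0.0]
contact_force: [-0.7, -0.5, -3.9]
width: 0.15
```

```bash
python3 go.py .58 -.16 .27 99
```

```text
t 4.1 grasp [0.5485 0.1443 0.2557] tilt [-6.e-03 -6.e-04 -1.e+00] jaw 99.6 j6 -1.62 w 13.8 F [-0.7 -0.5 -3.9]
units [ 0.132 -2.035 -0.095] turn 0.013
```

Emit:
arm_command(rows="-1 0 -0.4 -0.05 0.013;-1 0 -0.8 -0.05 0.013;-1 0.05 -1 -0.05 0.013;-1 0.05 -1 -0.05 0.013;-1 0.05 -1 -0.05 0.013")

```text
time_s: 4.6
position: [0.5668, -0.0048, 0.4238]
tcp_rot: [-0.002, -0.08, 0.997, 0.001]
contact_force: [0.3, 0.9, -4.2]
width: 0.152
```

Emit:
arm_command(rows="-1 0.05 -0.4 0 0;-1 0.05 -0.8 0 0;-1 0.07 -1 0 0;-1 0.07 -1 0 0;-1 0.07 -1 0 0;-1 0.07 -1 0 0")

```text
time_s: 5.2
position: [0.5807, -0.1518, 0.425]
tcp_rot: [-0.001, -0.081, 0.997, 0.001]
contact_force: [0.7, 0.4, -3.6]
width: 0.151
```

```bash
python3 go.py .5907 -.1625 .15 99; python3 -c "
from h import *
s=snap('wrist','w2.png');snap('side','s2.png')
import cv2
b=cv2.imread('pics/s2.png')
cv2.imwrite('pics/ws2.png',np.vstack([cv2.resize(b[150:384,180:460],(560,468),interpolation=2)]))
"
```

```text
t 5.2 grasp [ 0.5805 -0.1516  0.266 ] tilt [-0.0013  0.0014 -1.    ] jaw 99.31 j6 -2.12 w 13.9 F [ 0.7  0.4 -3.6]
units [-0.056 -0.084  0.773] turn 0.007
```

View pics/w2.png

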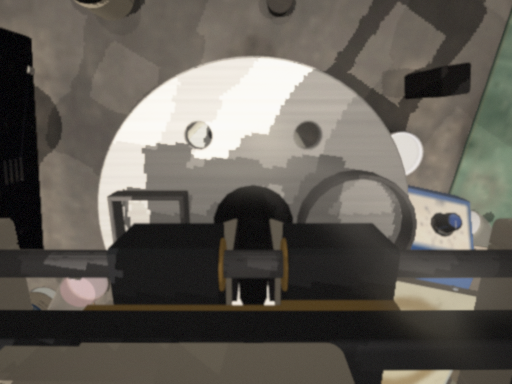

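The wrist view shows the plate held level, with the two rear holes at (198,134) and (307,134), the square pocket left and the round one right. The studs aren't in line with the holes yet. I'll measure the holes relative to the gripper.

```bash
cat > holes.py <<'E'
import sys
from h import *
from scipy.spatial.transform import Rotation as Ro
s=snap('wrist',sys.argv[1]); st=robot.read_state(); q=st['tcp_rot'];R=Ro.from_quat([q[1],q[2],q[3],q[0]]).as_matrix()
G=st['position']+.159*R[:,2]; zt=G[2]-.05+.008
g=cv2.cvtColor(s['pixels'],cv2.COLOR_RGB2GRAY)
c=cv2.HoughCircles(cv2.GaussianBlur(g[90:190,150:360],(3,3),0),cv2.HOUGH_GRADIENT,1,60,param1=80,param2=9,minRadius=9,maxRadius=18)
W=[]
for u,v,r in c[0][:4]:
    w=onz(s,u+150,v+90,zt); W.append(w); print(np.round([u+150,v+90,r],1),w[:2],'rmm',1e3*r*np.linalg.norm((w-s_o)[:3])/s['fx'] if (s_o:=-np.array(s['R']).T@s['t']) is not None else 0)
W=sorted(W[:2],key=lambda w:w[1]); e=(W[1]-W[0])[:2]; yaw=np.arctan2(e[1],e[0])-np.pi/2
m=(W[0]+W[1])[:2]/2; C=m+.056*np.array([np.cos(yaw),np.sin(yaw)])
print('sep',np.linalg.norm(e),'yaw',np.degrees(yaw),'centre',C,'grasp',G,'off',(C-G[:2])*1e3)
E
sed -i "s/for u,v,r in/s_o=0\nfor u,v,r in/" holes.py; python3 holes.py w2b.png
```

```text
[307.5 134.5  14. ] [ 0.52130245 -0.12887071] rmm 8.622635443838282
[197.5 134.5  13.2] [ 0.53180433 -0.19363034] rmm 8.1336473617957
sep 0.0656056408155013 yaw 9.211298548090108 centre [ 0.58183125 -0.15228628] grasp [ 0.58069807 -0.15183706  0.26671302] off [ 1.13318392 -0.44921563]
```

Emit:
arm_command(rows="-1 -0.05 -0.08 0 0.01;-1 -0.05 -0.08 0 0.01;-1 -0.05 -0.08 0 0.01;-1 -0.05 -0.08 0.3 0.01;-1 -0.05 -0.08 0.6 0.01;-1 -0.05 -0.08 0.94 0.01;-1 -0.05 -0.08 0.94 0.01;-1 -0.05 -0.08 0.94 0.01")

```text
time_s: 6.15
position: [0.59, -0.1641, 0.2853]
tcp_rot: [-0.0, -0.076, 0.997, 0.0]
contact_force: [1.0, -0.6, -2.6]
width: 0.146
```

```bash
python3 go.py .5896 -.162 .125 99;python3 holes.py w3.png; python3 -c "
import cv2
b=cv2.imread('pics/w3.png'); cv2.imwrite('pics/w3c.png',cv2.resize(b[90:190,150:360],None,fx=3.5,fy=3.5,interpolation=2))"
```

```text
t 6.15 grasp [ 0.5899 -0.164   0.1263] tilt [-1.e-03  6.e-04 -1.e+00] jaw 98.73 j6 -2.12 w 13.5 F [ 1.  -0.6 -2.6]
units [-0.     0.013  0.008] turn -0.006
[198.5 134.5  13.8] [ 0.54032236 -0.20461759] rmm 8.422150690373908
[307.5 134.5  13.2] [ 0.53067546 -0.14091918] rmm 8.05684977866601
sep 0.06442476062251437 yaw 8.611797578222646 centre [ 0.59086754 -0.164383  ] grasp [ 0.59111798 -0.16453804  0.12811391] off [-0.2504332   0.15503321]
```

View pics/w3c.png

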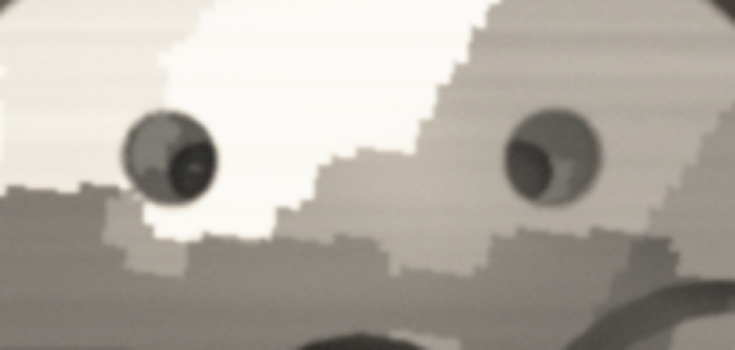

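The crop shows both rear studs through the holes: the left one centred near crop (200,169) and the right one near (523,169), each partly hidden by the hole rim. I'll compare their positions with the holes.

Run:
```python
from h import *
s=snap('wrist')
for z in (.055,.06):
    L=onz(s,150+200/3.5,90+169/3.5,z); R=onz(s,150+523/3.5,90+169/3.5,z)
    e=(R-L)[:2]; yaw=np.arctan2(e[1],e[0])-np.pi/2; print(z,L[:2],R[:2],np.linalg.norm(e),np.degrees(yaw),(L+R)[:2]/2+.056*np.array([np.cos(yaw),np.sin(yaw)]))
for z in (.083,.085):
    L=onz(s,198.5,134.5,z); R=onz(s,307.5,134.5,z);e=(R-L)[:2]; yaw=np.arctan2(e[1],e[0])-np.pi/2; print(z,L[:2],R[:2],np.linalg.norm(e),np.degrees(yaw),(L+R)[:2]/2+.056*np.array([np.cos(yaw),np.sin(yaw)]))
```

```text
0.055 [ 0.54703449 -0.20448405] [ 0.53733629 -0.14050132] 0.06471355443867217 8.619019699145014 [ 0.59755296 -0.16410033]
0.06 [ 0.54644122 -0.20379745] [ 0.53697153 -0.14132232] 0.06318873518599441 8.619019699144987 [ 0.59707395 -0.16416753]
0.083 [ 0.54223199 -0.20608178] [ 0.53232238 -0.14069017] 0.06613821253405164 8.617180360966575 [ 0.59264503 -0.1649954 ]
0.085 [ 0.54201075 -0.20574805] [ 0.53220874 -0.14106644] 0.06542010235806957 8.617180360966486 [ 0.59247759 -0.16501666]
```

Emit:
arm_command(rows="-1 -0.03 0.003 0 0;-1 -0.03 0.003 0.04 0;-1 -0.03 0.003 0.075 0;-1 -0.03 0.003 0.075 0;-1 -0.03 0.003 0.075 0")

```text
time_s: 6.75
position: [0.5942, -0.1633, 0.2732]
tcp_rot: [-0.0, -0.076, 0.997, 0.0]
contact_force: [0.6, -0.2, -4.1]
width: 0.15
```

```bash
python3 go.py .5945 -.163 .095 99;python3 holes.py w4.png; python3 -c "
import cv2
b=cv2.imread('pics/w4.png'); cv2.imwrite('pics/w4c.png',cv2.resize(b[90:190,150:360],None,fx=3.5,fy=3.5,interpolation=2))"
```

```text
t 6.75 grasp [ 0.5941 -0.1632  0.1142] tilt [-6.e-04  4.e-04 -1.e+00] jaw 98.69 j6 -2.12 w 13.8 F [ 0.6 -0.2 -4.1]
units [-0.003  0.001  0.128] turn -0.007
[307.5 134.5  13.4] [ 0.53498353 -0.13986605] rmm 8.252857879910882
[198.5 135.5  13.4] [ 0.54526907 -0.2040888 ] rmm 8.255261346411594
sep 0.0650411748707706 yaw 9.098883156286178 centre [ 0.59542164 -0.16312165] grasp [ 0.59421286 -0.1633234   0.11439663] off [1.20878803 0.20174675]
```

View pics/w4c.png

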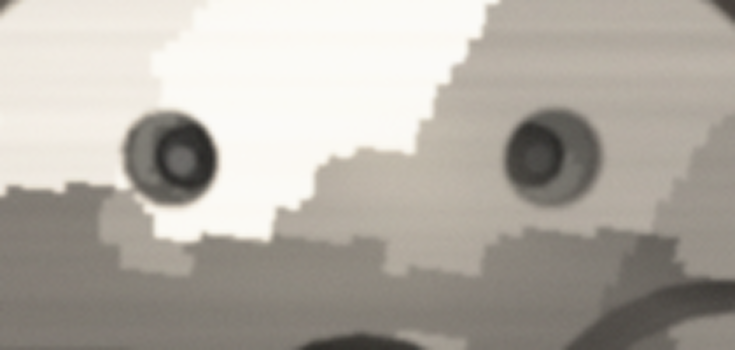

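Both stud tops now show inside the holes, at crop (182,157) and (537,157). The hole centres are at (170,157) and (553,157).

Run:
```python
from h import *
s=snap('wrist')
def f(a,b,z):
    L=onz(s,150+a/3.5,90+157/3.5,z); R=onz(s,150+b/3.5,90+157/3.5,z)
    e=(R-L)[:2]; yaw=np.arctan2(e[1],e[0])-np.pi/2; print(z,np.linalg.norm(e),np.degrees(yaw),(L+R)[:2]/2+.056*np.array([np.cos(yaw),np.sin(yaw)]))
f(182,537,.06);f(170,553,.0724)
```

```text
0.06 0.06470830519825536 8.57972903242509 [ 0.59663367 -0.16372815]
0.0724 0.0653448502088745 8.580112310690359 [ 0.59556654 -0.16352897]
```

Emit:
arm_command(rows="-1 -0.007 -0.001 0 0;-1 -0.007 -0.001 0.03 0;-1 -0.007 -0.001 0.06 0;-1 -0.007 -0.001 0.08 0;-1 -0.007 -0.001 0.1 0;-1 -0.007 -0.001 0.1 0")

```text
time_s: 7.45
position: [0.5952, -0.1632, 0.2577]
tcp_rot: [-0.001, -0.076, 0.997, 0.0]
contact_force: [0.4, 0.1, -3.1]
width: 0.152
```

```bash
python3 go.py .5955 -.163 .095 99
```

```text
t 7.45 grasp [ 0.595  -0.1632  0.0987] tilt [-1.1e-03  5.0e-04 -1.0e+00] jaw 98.7 j6 -2.11 w 13.9 F [ 0.4  0.1 -3.1]
units [-0.003  0.001  0.025] turn -0.007
```

Over the studs with no contact force. Lowering the last 4 mm.

Emit:
arm_command(rows="-1 0 0 0.012 0;-1 0 0 0.02 0;-1 0 0 0.026 0;-1 0 0 0.028 0;-1 0 0 0.028 0")

```text
time_s: 7.95
position: [0.5953, -0.1633, 0.2543]
tcp_rot: [0.0, -0.076, 0.997, 0.0]
contact_force: [-0.0, 0.0, -2.9]
width: 0.148
```

```bash
python3 go.py .5955 -.163 .095 99
```

```text
t 7.95 grasp [ 0.5953 -0.1633  0.0953] tilt [ 0.e+00  1.e-04 -1.e+00] jaw 98.7 j6 -2.11 w 13.6 F [-0.   0.  -2.9]
units [-0.001  0.002  0.002] turn -0.007
```

Emit:
arm_command(rows="-1 0 0 0.006 0;-1 0 0 0.01 0;-1 0 0 0.01 0")

```text
time_s: 8.25
position: [0.5954, -0.1633, 0.2537]
tcp_rot: [0.0, -0.076, 0.997, -0.0]
contact_force: [-1.4, 0.3, 5.0]
width: 0.15
```

Contact force at the expected height, so it is seated. I'll release and rise.

Emit:
arm_command(rows="0 0 0 0 0;0 0 0 0 0;0 0 0 0 0;0 0 0 -0.3 0;0 0 0 -0.6 0;0 0 0 -0.9 0;0 0 0 -0.9 0")

```text
time_s: 8.95
position: [0.5962, -0.1636, 0.3951]
tcp_rot: [0.006, -0.076, 0.997, -0.003]
contact_force: [0.4, -0.1, -0.5]
width: 0.502
```

```bash
python3 go.py .5955 -.163 .23 99
python3 - <<'E'
from h import *
s=snap('wrist','w5.png');snap('side','s5.png')
b=cv2.imread('pics/s5.png')[210:330,220:400]; a=cv2.imread('pics/w5.png')
cv2.imwrite('pics/m5.png',np.hstack([cv2.resize(a,(400,300)),cv2.resize(b,(400,300),interpolation=2)]))
E
```

```text
t 8.95 grasp [ 0.5982 -0.1644  0.2361] tilt [ 0.0124 -0.0051 -0.9999] jaw 98.7 j6 -2.11 w 46.2 F [ 0.4 -0.1 -0.5]
units [0.017 0.012 0.04 ] turn -0.007
```

View pics/m5.png

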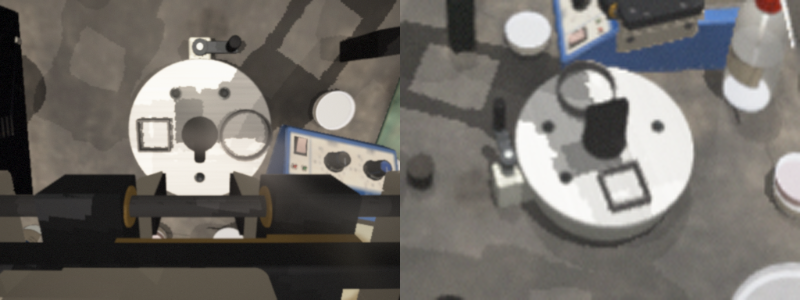

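The plate is seated, with dark stud ends showing in all three holes, flush in the side view. The clamp is out: pivot near (256,60) and peg near (300,55) in full wrist pixels. I'll measure the peg.

```bash
python3 go.py .479 -.143 .16 98.7
python3 - <<'E'
from h import *
s=snap('wrist')
for P in [(.479,-.143,.102),(.479,-.143,.064),(.4848,-.1804,.06)]: print(proj(s,P))
px=blob(s,301,55,14,.1,45); print(px)
cv2.imwrite('pics/p6.png',cv2.resize(s['pixels'][20:110,220:350],None,fx=4,fy=4,interpolation=2)[:,:,::-1])
E
```

```text
t 9.05 grasp [ 0.5958 -0.1634  0.2299] tilt [ 0.0026 -0.001  -1.    ] jaw 98.7 j6 -2.11 w 46.2 F [ 0.2  0.5 -1.2]
units [0.75  0.253 0.464] turn 0.0
(np.float64(299.6850037701794), np.float64(54.81099340201553))
(np.float64(293.7166175245874), np.float64(61.69506104830765))
(np.float64(253.68419597789887), np.float64(62.48048568979921))
(array([295.06470588,  61.37647059]), np.int32(170), array([ 0.48420282, -0.14561812,  0.1       ]))
```

View pics/p6.png

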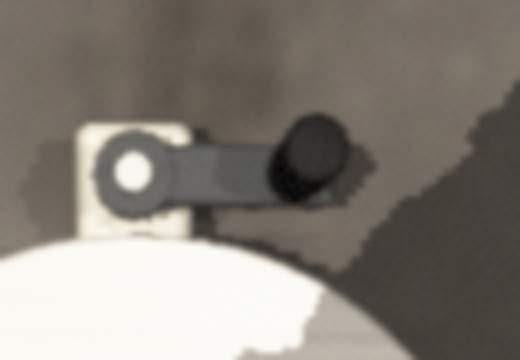

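The peg top is at (299,56), within about 1.5 px of the prediction. I'll go and grip it lightly.

Emit:
arm_command(rows="-0.15 0.3 0.1 0 0;-0.15 0.6 0.2 0 0;-0.15 0.745 0.253 0.1 0;-0.15 0.745 0.253 0.4 0;-0.15 0.745 0.253 0.7 0;-0.15 0.745 0.253 0.93 0;-0.15 0.745 0.253 0.93 0;-0.15 0.745 0.253 0.93 0", grip_force=12)

```text
time_s: 9.9
position: [0.4785, -0.1424, 0.2464]
tcp_rot: [-0.002, -0.076, 0.997, 0.001]
contact_force: [0.1, 1.1, 0.6]
width: 0.424
```

Emit:
arm_command(rows="-1 0 0 0 0;-1 0 0 0 0;-1 0 0 0 0;-1 0 0 0 0;-1 0 0 0 0")

```text
time_s: 10.4
position: [0.4792, -0.1428, 0.2486]
tcp_rot: [0.0, -0.076, 0.997, -0.0]
contact_force: [-0.1, -1.2, 0.4]
width: 0.151
```

```bash
python3 go.py .5224 -.1747 .09 98.7
python3 - <<'E'
import numpy as np
for a in np.radians([0,11,22,33,45,56,67,79,90,94]):
    # tool: x=-drive x, y=+drive y
    X=.038*np.sin(a);Y=.038*(np.cos(a)-1); print(round(-X/.15,3),round(Y/.15,3))
E
```

```text
t 10.4 grasp [ 0.4793 -0.1429  0.0896] tilt [ 7.e-04 -5.e-04 -1.e+00] jaw 98.7 j6 -2.17 w 13.9 F [-0.1 -1.2  0.4]
units [-0.252 -0.253 -0.003] turn 0.0
-0.0 0.0
-0.048 -0.005
-0.095 -0.018
-0.138 -0.041
-0.179 -0.074
-0.21 -0.112
-0.233 -0.154
-0.249 -0.205
-0.253 -0.253
-0.253 -0.271
```

Gripped at 13.9 mm. I'll swing it along the arc.

Emit:
arm_command(rows="-1 -0.024 -0.001 0 0;-1 -0.048 -0.005 0 0;-1 -0.072 -0.01 0 0;-1 -0.095 -0.018 0 0;-1 -0.117 -0.029 0 0;-1 -0.138 -0.041 0 0;-1 -0.16 -0.057 0 0;-1 -0.179 -0.074 0 0")

```text
time_s: 11.2
position: [0.5082, -0.1477, 0.2485]
tcp_rot: [0.001, -0.075, 0.997, 0.002]
contact_force: [2.7, 12.6, 6.3]
width: 0.151
```

Emit:
arm_command(rows="-1 -0.016 -0.018 0 0;-1 -0.031 -0.038 0 0;-1 -0.043 -0.058 0 0;-1 -0.054 -0.08 0 0;-1 -0.063 -0.105 0 0;-1 -0.07 -0.131 0 0;-1 -0.074 -0.16 0 0;-1 -0.074 -0.179 0 0")

```text
time_s: 12.0
position: [0.5238, -0.1734, 0.2485]
tcp_rot: [0.002, -0.076, 0.997, 0.001]
contact_force: [3.5, 6.3, 1.9]
width: 0.149
```

Emit:
arm_command(rows="-1 0 -0.01 0 0;-1 0 -0.02 0 0;-1 0 -0.025 0 0")

```text
time_s: 12.3
position: [0.5241, -0.1756, 0.2484]
tcp_rot: [0.001, -0.075, 0.997, 0.003]
contact_force: [3.2, 15.4, 5.2]
width: 0.15
```

```bash
python3 go.py .5224 -.1747 .09 98.7
```

```text
t 12.3 grasp [ 0.5244 -0.1747  0.0894] tilt [ 0.0021  0.0055 -1.    ] jaw 98.66 j6 -2.19 w 13.8 F [ 3.2 15.4  5.2]
units [ 0.013  0.002 -0.004] turn -0.001
```

The clamp is at its stop: the position matches the computed end and there is a reaction force. I'll release, rise and go to the jar while turning the jaws to the drive's x.

Emit:
arm_command(rows="-0.4 0 0.01 0 0;-0.15 0 0.015 0 0;-0.15 0 0.015 0 0;-0.15 0 0.015 -0.3 0;-0.15 0 0.015 -0.6 0;-0.15 0 0.015 -0.87 0;-0.15 0 0.015 -0.87 0")

```text
time_s: 13.0
position: [0.5236, -0.1767, 0.3848]
tcp_rot: [0.005, -0.076, 0.997, -0.003]
contact_force: [-0.1, -1.1, 0.1]
width: 0.425
```

Run:
```python
from h import *
s=snap('wrist','w7.png')
b=cv2.imread('pics/w7.png'); cv2.imwrite('pics/w7c.png',cv2.resize(b[0:250,100:420],(640,500),interpolation=2))
c=np.array([.5955,-.1635]);R=np.array([[np.cos(.1518),-np.sin(.1518)],[np.sin(.1518),np.cos(.1518)]])
print('pivot,peg px',[np.round(proj(s,(*(c+R@p),z)),0) for p,z in (((-.112,0),.064),((-.074,0),.102))])
```

```text
pivot,peg px [array([258., 138.]), array([258., 184.])]
```

View pics/w7c.png

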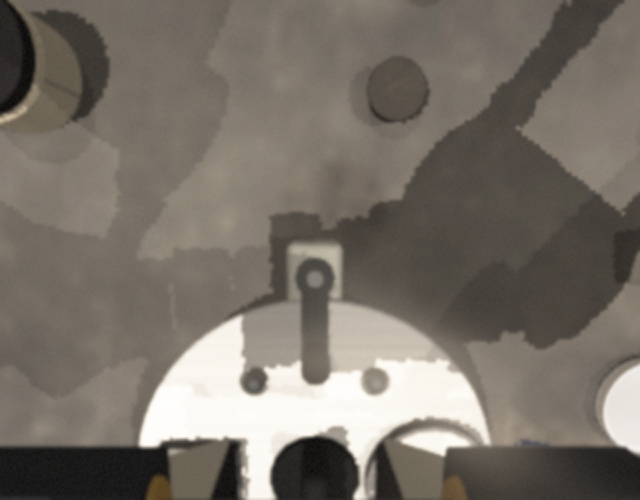

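The clamp points straight at the disc centre over the rim: pivot at crop (315,278), peg at (315,375). Now the jar. At two views left, I'll measure it numerically.

Emit:
arm_command(rows="1 0.95 -1 0 1;1 0.95 -1 0 1;1 0.95 -1 0 1;1 0.95 -1 0 1;1 0.95 -1 0 1;1 0.95 -1 0 1;1 0.95 -1 0 1")

```text
time_s: 13.75
position: [0.4038, -0.3464, 0.3772]
tcp_rot: [-0.001, 0.312, 0.95, 0.001]
contact_force: [0.0, 0.2, -0.2]
width: 0.975
```

Emit:
arm_command(rows="1 0 0 0 1;1 0 0 0 1;1 0 0 0 1;1 0 0 0 1;1 0 0 0 1;1 0 0 0 1")

```text
time_s: 14.35
position: [0.4047, -0.3453, 0.3777]
tcp_rot: [-0.001, 0.652, 0.758, 0.0]
contact_force: [0.6, 0.7, 0.0]
width: 0.997
```

```bash
python3 go.py .407 -.352 .22 8.7
python3 - <<'E'
from h import *
s=snap('wrist','w8.png'); g=cv2.cvtColor(s['pixels'],cv2.COLOR_RGB2GRAY)
print('pred',proj(s,(.407,-.352,.071)),proj(s,(.407+.029,-.352,.071)))
m=cv2.inRange(g,0,40); m[225:]=0
cs,_=cv2.findContours(m,cv2.RETR_EXTERNAL,cv2.CHAIN_APPROX_NONE)
for c in cs:
    if cv2.contourArea(c)>400:
        e=cv2.fitEllipse(c); print(np.round(e[0],1),np.round(e[1],1),cv2.contourArea(c),onz(s,*e[0],.071))
E
```

```text
t 14.35 grasp [ 0.4045 -0.3451  0.2187] tilt [-0.001   0.0013 -1.    ] jaw 8.56 j6 -1.0 w 91.8 F [0.6 0.7 0. ]
units [-0.048  0.01  -0.009] turn -0.003
pred (np.float64(253.90240982422955), np.float64(189.45284209130733)) (np.float64(282.71359223149165), np.float64(193.59059405114382))
[487.6  21.3] [47.3 53.6] 1931.5 [ 0.58516741 -0.17282303  0.071     ]
[424.3   9.8] [14.8 41.3] 441.5 [ 0.52799548 -0.17267935  0.071     ]
```

View pics/w8.png

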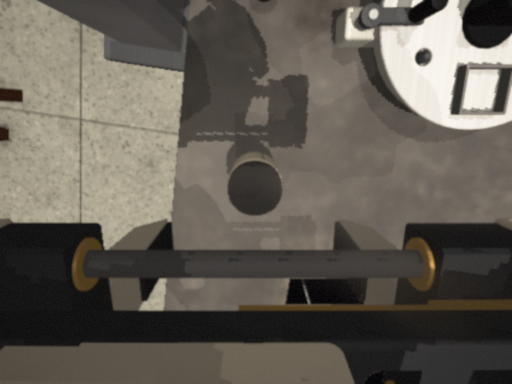

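The lid is centred at about (254,188), as predicted, so the jar is at (0.407, -0.3515). Descending.

Emit:
arm_command(rows="1 -0.045 0.01 0.2 0;1 -0.045 0.01 0.5 0;1 -0.045 0.01 0.8 0;1 -0.045 0.01 1 0;1 -0.045 0.01 1 0;1 -0.045 0.01 1 0", grip_force=15)

```text
time_s: 15.0
position: [0.4072, -0.3522, 0.2288]
tcp_rot: [-0.0, 0.651, 0.759, 0.0]
contact_force: [0.2, -0.6, 0.7]
width: 0.997
```

Emit:
arm_command(rows="1 0 0 0.16 0;1 0 0 0.16 0;-1 0 0 0.16 0;-1 0 0 0.16 0;-1 0 0 0.16 0;-1 0 0 0.16 0;-1 0 0 0.16 0")

```text
time_s: 15.7
position: [0.407, -0.3523, 0.2052]
tcp_rot: [0.0, 0.651, 0.759, -0.0]
contact_force: [-0.8, -0.2, 4.0]
width: 0.631
```

```bash
python3 go.py .586 -.1012 .19 8.7
```

```text
t 15.7 grasp [ 0.4071 -0.3524  0.0462] tilt [ 5.e-04 -5.e-04 -1.e+00] jaw 8.7 j6 -1.01 w 58.1 F [-0.8 -0.2  4. ]
units [ 1.474  1.433 -0.959] turn 0.0
```

Jar gripped: 58.1 mm. Lift and carry.

Emit:
arm_command(rows="-1 0 0 -0.15 0;-1 0 0 -0.4 0;-1 0 0 -0.7 0;-1 0 0 -0.96 0;-1 0.2 0.2 -0.96 0;-1 0.45 0.45 -0.96 0;-1 0.74 0.72 -0.96 0;-1 0.74 0.72 -0.96 0")

```text
time_s: 16.5
position: [0.4986, -0.2224, 0.3488]
tcp_rot: [-0.0, 0.65, 0.76, 0.001]
contact_force: [0.1, 0.2, -2.0]
width: 0.624
```

Emit:
arm_command(rows="-1 0.25 0.25 0 0;-1 0.5 0.5 0 0;-1 0.73 0.71 0 0;-1 0.73 0.71 0 0;-1 0.73 0.71 0 0")

```text
time_s: 17.0
position: [0.5858, -0.1009, 0.3482]
tcp_rot: [-0.0, 0.65, 0.76, -0.0]
contact_force: [0.2, -0.8, -0.8]
width: 0.626
```

```bash
python3 go.py .586 -.1012 .117 8.7
python3 - <<'E'
from h import *
s=snap('wrist','w9.png');snap('side','s9.png')
a=cv2.imread('pics/w9.png');b=cv2.imread('pics/s9.png')[170:320,220:420]
cv2.imwrite('pics/m9.png',np.hstack([cv2.resize(a,(400,300)),cv2.resize(b,(400,300),interpolation=2)]))
E
```

```text
t 17.0 grasp [ 0.5856 -0.1009  0.1892] tilt [-0.0012  0.     -1.    ] jaw 8.86 j6 -0.45 w 57.6 F [ 0.2 -0.8 -0.8]
units [-0.002  0.003  0.481] turn 0.004
```

Emit:
arm_command(rows="-1 -0.002 0.003 0.15 0;-1 -0.002 0.003 0.3 0;-1 -0.002 0.003 0.45 0;-1 -0.002 0.003 0.5 0;-1 -0.002 0.003 0.53 0;-1 -0.002 0.003 0.56 0;-1 -0.002 0.003 0.56 0")

```text
time_s: 17.8
position: [0.5861, -0.1024, 0.2651]
tcp_rot: [0.0, 0.652, 0.759, 0.0]
contact_force: [-1.2, 0.2, -0.4]
width: 0.63
```

```bash
python3 go.py .586 -.1012 .099 8.7
```

```text
t 17.8 grasp [ 0.5862 -0.1024  0.1061] tilt [ 6.e-04 -2.e-04 -1.e+00] jaw 8.67 j6 -0.45 w 58.0 F [-1.2  0.2 -0.4]
units [ 0.008 -0.     0.047] turn -0.001
```

No contact below the collar's top, so the jar is inside. Lowering to the plate.

Emit:
arm_command(rows="-1 0.004 0 0.02 0;-1 0.004 0 0.035 0;-1 0.004 0 0.045 0;-1 0.004 0 0.052 0;-1 0.004 0 0.052 0")

```text
time_s: 18.3
position: [0.586, -0.1013, 0.2582]
tcp_rot: [0.0, 0.651, 0.759, 0.0]
contact_force: [-4.1, 1.0, 7.0]
width: 0.628
```

```bash
python3 go.py .586 -.1012 .099 8.7
```

```text
t 18.3 grasp [ 0.5861 -0.1013  0.0992] tilt [ 7.e-04 -2.e-04 -1.e+00] jaw 8.72 j6 -0.45 w 57.7 F [-4.1  1.   7. ]
units [ 0.001 -0.001  0.001] turn 0.0
```

Emit:
arm_command(rows="0.6 0 0 0 0;0.7 0 0 0 0;0.7 0 0 0 0;0.7 0 0 -0.3 0;0.7 0 0 -0.6 0;0.7 0 0 -1 0;0.7 0 0 -1 0")

```text
time_s: 19.0
position: [0.5866, -0.1015, 0.4134]
tcp_rot: [0.005, 0.651, 0.759, 0.002]
contact_force: [0.6, 0.5, 0.1]
width: 0.849
```

Emit:
arm_command(rows="0.7 0.9 -0.75 0 0;0.7 0.9 -0.75 0 0;0.7 0.9 -0.75 0 0;0.7 0.9 -0.75 0 0;0.7 0.9 -0.75 0 0;0.7 0.9 -0.75 0 0")

```text
time_s: 19.6
position: [0.4545, 0.0152, 0.4071]
tcp_rot: [0.0, 0.651, 0.759, 0.0]
contact_force: [0.2, -1.1, -0.3]
width: 0.847
```

```bash
python3 go.py .44 .036 .25 8.7
python3 - <<'E'
from h import *
s=snap('wrist','w10.png'); g=cv2.cvtColor(s['pixels'],cv2.COLOR_RGB2GRAY)
u,v=proj(s,(.44,.036,.081)); print('pred',u,v,proj(s,(.44,.036,0)))
u,v=int(u),int(v); p=g[v-60:v+60,u-60:u+60]; print(np.array2string(p[::8,::8],max_line_width=200))
cv2.imwrite('pics/b10.png',cv2.resize(s['pixels'],(640,480),interpolation=2)[:,:,::-1])
E
```

```text
t 19.6 grasp [0.4546 0.0151 0.2481] tilt [ 1.e-03 -3.e-04 -1.e+00] jaw 8.76 j6 -0.29 w 77.9 F [ 0.2 -1.1 -0.3]
units [ 0.152 -0.075 -0.013] turn 0.001
pred 241.16831261747782 156.05391711464142 (np.float64(243.4788838987877), np.float64(146.41305857274267))
[[ 75  74  70  71  72  75  70  71  72 124  70  69  68  71  86]
 [ 88  85  78  75  74  73  76  76  94 126  73  71  68  82  77]
 [ 85  85  81  89  90  75  77  78 135 135  78  79  71  84  76]
 [ 84  83  81  87  90  76  75  83  87  82  83  83  78  78  74]
 [ 83  85  85  88  87  91  84  82  86  87  86  84  81  84  80]
 [ 85  85 138 142 143 144 155  98  57  52  75  84  89 144  83]
 [144 144 140 138 140 144 161  37  43  50  58 141 142 144 134]
 [146 142 143 140 140 140 159  38  46  49  56 140 141 141 113]
 [141 142 140 139 141 143 149  63  63  65  69 140 140 138 116]
 [140 139 138 140 141 143 145  98  68  72  88 136 139 143 137]
 [139 137 137 138 143 141 139 134 126 125 140 147 142 144 139]
 [135 137 135 142 143 142 140 135 143 139 141 139 139 143 139]
 [131 135 139 142 141 142 139 140 143 141 143 145 143 142 136]
 [131 135 138 141 139 142 141 146 145 142 142 144 146 144 136]
 [130 134 132 135 140 145 145 147 143 142 144 145 147 147 137]]
```

View pics/b10.png

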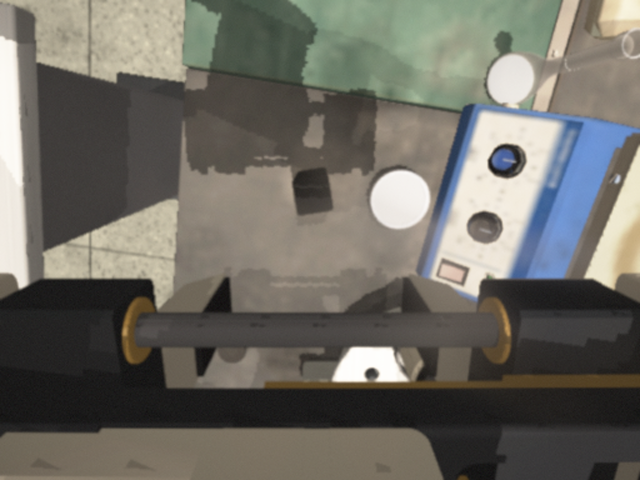

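The box is at about (252,159) in full pixels, its sides nearly square to the view, tilted about 8°. The dish is 30+ mm to its right and low. I'll refine from the mask.

Run:
```python
from h import *
s=snap('wrist'); g=cv2.cvtColor(s['pixels'],cv2.COLOR_RGB2GRAY)
for lo,hi in ((0,100),(59,100)):
    m=cv2.inRange(g[132:180,225:275],lo,hi); 
    if lo: m=cv2.morphologyEx(m,cv2.MORPH_OPEN,np.ones((5,5)))
    m[:10 if lo==0 else 14]=0
    cs,_=cv2.findContours(m,cv2.RETR_EXTERNAL,cv2.CHAIN_APPROX_NONE); c=max(cs,key=cv2.contourArea)+np.array([225,132])
    b=cv2.boxPoints(cv2.minAreaRect(c)); W=np.array([onz(s,*p,.081)[:2] for p in b])
    print(lo,np.round(b,1).tolist(),'\nsides',np.round(np.linalg.norm(np.roll(W,-1,0)-W,axis=1)*1e3,1),'c',W.mean(0),[round(np.degrees(np.arctan2(*(W[(i+1)%4]-W[i])[::-1])),1) for i in range(4)])
print(np.array2string(g[132:180:2,230:272:2],max_line_width=200))
```

```text
0 [[232.39999389648438, 142.3000030517578], [261.20001220703125, 137.5], [266.20001220703125, 167.10000610351562], [237.3000030517578, 171.89999389648438]] 
sides [29.7 30.9 30.4 31.1] c [0.44852344 0.03801384] [np.float64(18.0), np.float64(-71.4), np.float64(-161.8), np.float64(107.1)]
59 [[235.6999969482422, 159.0], [264.70001220703125, 157.10000610351562], [265.6000061035156, 169.5], [236.5, 171.39999389648438]] 
sides [30.  13.  30.3 13. ] c [0.45130337 0.0285586 ] [np.float64(12.4), np.float64(-77.0), np.float64(-167.5), np.float64(101.5)]
[[ 99  95  92  89  87  88  87  87  86  85  86  88  86  87  85  88  87  86  84  85  85]
 [145 113  97  98  97  91  87  85  79  76  74  65  61  58  58  79  89  86  84  85  84]
 [150 109  98  99  85  66  55  50  48  47  48  45  50  52  51  66  86  85  86  86  85]
 [157 145 104  81  44  36  36  42  40  46  45  45  52  50  50  60  99 106  92  89 101]
 [162 135  97  58  36  38  38  40  42  44  46  51  50  52  52  56 109 137 131 128 133]
 [161 143  83  37  38  37  36  42  43  44  48  49  49  53  54  57  91 138 140 140 137]
 [165 151  67  38  41  39  
[... 839 characters left out ...]
39]
 [143 144 142  99  64  63  62  66  64  64  66  68  69  70  71  70  73  76 115 136 136]
 [144 143 144 110  67  64  66  67  66  67  69  69  68  69  71  74  76  84 117 134 135]
 [146 145 141 110  67  66  67  67  68  70  70  73  73  80  82  93 104 119 132 135 138]
 [144 143 139 125  83  70  76  81  83  95 103 106 118 124 123 128 138 138 143 144 146]
 [143 140 140 131 118 111 119 123 124 127 128 128 127 129 128 135 140 144 145 146 147]
 [141 141 138 129 121 124 123 127 127 127 126 127 127 127 127 134 143 147 148 149 148]
 [140 138 137 134 124 125 123 123 126 126 124 124 125 126 128 138 142 145 147 146 145]
 [140 138 137 135 125 122 124 126 124 127 129 129 136 134 136 141 142 142 142 143 143]]
```

The silhouette is the top face (sides 30–31 mm, as expected): centre (0.4485, 0.038), yaw about 17°. The top camera's value was biased by a visible side.

```bash
python3 go.py .4485 .038 .055 17.5
```

```text
t 19.7 grasp [0.4552 0.0144 0.2478] tilt [ 5.e-04 -2.e-04 -1.e+00] jaw 8.67 j6 -0.29 w 78.0 F [ 0.4  0.1 -0.5]
units [ 0.162 -0.021  1.285] turn -0.196
```

Emit:
arm_command(rows="0.3 0.162 -0.021 0 -0.196;0.3 0.162 -0.021 0.2 -0.196;0.3 0.162 -0.021 0.5 -0.196;0.3 0.162 -0.021 0.7 -0.196;0.3 0.162 -0.021 0.8 -0.196;0.3 0.162 -0.021 0.9 -0.196;0.3 0.162 -0.021 1 -0.196;0.3 0.162 -0.021 1 -0.196")

```text
time_s: 20.5
position: [0.4478, 0.0378, 0.2549]
tcp_rot: [-0.002, 0.592, 0.806, -0.001]
contact_force: [0.6, 0.4, 0.4]
width: 0.648
```

Emit:
arm_command(rows="0.3 0 0 0.15 0;0.3 0 0 0.285 0;0.3 0 0 0.285 0;-1 0 0 0.285 0;-1 0 0 0.285 0;-1 0 0 0.285 0;-1 0 0 0.285 0;-1 0 0 0.285 0")

```text
time_s: 21.3
position: [0.4478, 0.0385, 0.2149]
tcp_rot: [0.001, 0.591, 0.807, 0.0]
contact_force: [-1.0, -1.1, 4.6]
width: 0.331
```

```bash
python3 go.py .605 -.2258 .19 8.7
```

```text
t 21.3 grasp [0.448  0.0385 0.0559] tilt [ 1.4e-03 -1.0e-04 -1.0e+00] jaw 17.52 j6 -0.39 w 30.5 F [-1.  -1.1  4.6]
units [-1.996  0.468 -0.893] turn 0.196
```

Box gripped: 30.5 mm. Lift and carry.

Emit:
arm_command(rows="-1 0 0 -0.2 0;-1 0 0 -0.5 0;-1 0 0 -0.8 0;-1 0 0 -1 0;-1 -0.2 0.05 -1 0.1;-1 -0.5 0.12 -1 0.196;-1 -0.8 0.19 -1 0.196;-1 -1 0.23 -1 0.196")

```text
time_s: 22.1
position: [0.5266, -0.0964, 0.3644]
tcp_rot: [0.001, 0.652, 0.758, 0.0]
contact_force: [0.7, 0.4, -0.9]
width: 0.332
```

```bash
python3 go.py .605 -.2258 .205 8.7
```

```text
t 22.1 grasp [ 0.5268 -0.0965  0.2054] tilt [ 1.e-03 -7.e-04 -1.e+00] jaw 8.64 j6 -0.47 w 30.6 F [ 0.7  0.4 -0.9]
units [-0.93   0.386  0.004] turn -0.001
```

Emit:
arm_command(rows="-1 -0.3 0.12 0 0;-1 -0.6 0.25 0 0;-1 -0.93 0.386 0 0;-1 -0.93 0.386 0 0;-1 -0.93 0.386 0 0;-1 -0.93 0.386 0.2 0;-1 -0.93 0.386 0.4 0;-1 -0.93 0.386 0.4 0")

```text
time_s: 22.9
position: [0.6025, -0.2212, 0.3004]
tcp_rot: [-0.004, 0.651, 0.759, -0.001]
contact_force: [-0.1, 0.4, -0.9]
width: 0.332
```

```bash
python3 go.py .605 -.2258 .117 8.7
python3 - <<'E'
from h import *
for n in('side','top'): 
    s=snap(n,n+'11.png')
    for z in(.067,.09): print(n,z,np.round(proj(s,(.605,-.2258,z)),1))
    if n=='side':
        g=cv2.cvtColor(s['pixels'],cv2.COLOR_RGB2GRAY); u,v=map(int,proj(s,(.605,-.2258,.09)));print(u-24,v-24); print(np.array2string(g[v-24:v+26:2,u-24:u+26:2],max_line_width=250))
E
```

```text
t 22.9 grasp [ 0.6012 -0.2205  0.1414] tilt [-0.0079  0.0044 -1.    ] jaw 8.77 j6 -0.62 w 30.6 F [-0.1  0.4 -0.9]
units [-0.04   0.021  0.162] turn 0.002
side 0.067 [320.6 282.1]
side 0.09 [321.5 276.3]
297 252
[[ 73  69  51  67  69  36  52  58  59  54  57  56  53  61  90 102 115 127 105  95  71  53  44  41  41]
 [ 67  58  56  55  63  60  74  58  63  58  60  61  61  80  97  86  87  60  81  98  71  46  42  42  57]
 [ 39  46  65  65  82 112 105  63  60  58  53  48  44  43  46  35  31  45 101 103  88  94 145 176 227]
 [ 55  92 115 130 118  97 125  56  44  43  41  43  45  39  36  33  33  55 104 105 118 229 240 238 238]
 [ 61  90  85  61  50  82  79  45  42  45  42  40  41  37  34  33  37  74 102 104  96 202 238 240 238]
 [132 139 135  41  36  79  77  50  65  76  53  35  34  32  31  35  32  88 105 106 100 148 235 239 239]
 [147 143 113  34  31  55  93 101 103 105  53  34  33  27  33  37  39  93 106 121 139 144 230 238 239]
 [151 145 120  37  31  34  84 106 104 103  42  33  37  34  36  35  45 101 127 143 143 143 152 233 240]
 [168 166 149  54  32  30  78 104 105 100  39  35  36  33  35  38
[... 1033 characters left out ...]
0  93 180 227 228 229 231 228 153]
 [223 233 240 241 243 243 241 232 126 138 184 182 152 127 113  89  82  85 193 227 227 228 235 165  92]
 [250 243 243 240 232 219 219 221 160  82 106  84  84  86 108 137 189 207 224 227 227 220 142  94  90]
 [251 244 224 216 218 224 225 231 210 129 118 158 194 207 225 224 227 228 227 224 188 133  86  89  91]
 [232 239 218 223 227 231 231 229 231 224 228 230 228 227 229 227 223 224 191 138 104  88  91  90  91]
 [114 142 174 204 222 225 229 230 230 232 230 229 228 222 220 195 162 135 109  96  73  95  93  95  96]
 [ 98  99 104 113 123 137 161 173 169 175 172 173 158 142 123 113 104 100  80  82  92  93  91  96 103]]
top 0.067 [344.6 146. ]
top 0.09 [346.  144.1]
```

The box's bottom appears centred at u≈322 in the side view, matching the pocket's 321. Lowering into the collar.

Emit:
arm_command(rows="-1 0 0 0 0;-1 0 0 0.05 0;-1 0 0 0.1 0;-1 0 0 0.14 0;-1 0 0 0.17 0;-1 0 0 0.19 0;-1 0 0 0.19 0;-1 0 0 0.19 0")

```text
time_s: 23.8
position: [0.6041, -0.2233, 0.2757]
tcp_rot: [0.0, 0.651, 0.759, 0.0]
contact_force: [-0.0, -0.2, -0.7]
width: 0.332
```

```bash
python3 go.py .605 -.2258 .109 8.7
```

```text
t 23.8 grasp [ 0.6041 -0.2233  0.1167] tilt [ 2.e-04  0.e+00 -1.e+00] jaw 8.7 j6 -0.62 w 30.5 F [-0.  -0.2 -0.7]
units [-0.017  0.003  0.052] turn -0.0
```

Inside with no contact. Correcting 2 mm and lowering onto the plate.

Emit:
arm_command(rows="-1 -0.013 0.003 0 0;-1 -0.013 0.003 0.02 0;-1 -0.013 0.003 0.04 0;-1 -0.013 0.003 0.05 0;-1 -0.013 0.003 0.055 0;-1 -0.013 0.003 0.055 0")

```text
time_s: 24.4
position: [0.6047, -0.225, 0.2679]
tcp_rot: [0.0, 0.651, 0.759, -0.0]
contact_force: [-1.7, 0.5, 3.4]
width: 0.331
```

```bash
python3 go.py .605 -.2258 .109 8.7
```

```text
t 24.4 grasp [ 0.6047 -0.225   0.1089] tilt [ 0. -0. -1.] jaw 8.71 j6 -0.63 w 30.5 F [-1.7  0.5  3.4]
units [-0.005  0.002 -0.001] turn 0.0
```

Contact at the expected height. Release and retreat.

Emit:
arm_command(rows="0 0 0 0 0;0 0 0 0 0;0 0 0 0 0;0 0 0 -0.3 0;0 0 0 -0.6 0;0 0 0 -1 0;0 0 0 -1 0;0 0 0 -1 0")

```text
time_s: 25.2
position: [0.6048, -0.2251, 0.4199]
tcp_rot: [0.002, 0.651, 0.759, 0.001]
contact_force: [-0.0, -0.8, -1.2]
width: 0.497
```

Emit:
arm_command(rows="0 0 -0.3 0 0;0 0 -0.6 0 0;0 0 -1 0 0;0 0 -1 0 0;0 0 -1 0 0;0 0 -1 0 0")

```text
time_s: 25.8
position: [0.4572, -0.2479, 0.4167]
tcp_rot: [-0.0, 0.652, 0.759, 0.0]
contact_force: [0.3, -0.6, 0.6]
width: 0.502
```

Run:
```python
from h import *
s=snap('side','s12.png'); g=cv2.cvtColor(s['pixels'],cv2.COLOR_RGB2GRAY)
cv2.imwrite('pics/s12c.png',cv2.resize(s['pixels'][190:320,230:400],(680,520),interpolation=2)[:,:,::-1])
for n,x,y,z in(('jarlid',.586,-.1012,.124),('jarbase',.586,-.1012,.053),('boxtop',.605,-.2255,.134),('boxbase',.605,-.2255,.053),('pegtop',.5224,-.1747,.102)): print(n,np.round((np.array(proj(s,(x,y,z)))-[230,190])*4))
print(np.round(robot.read_state()['contact_force'],1),robot.read_state()['time_s'])
```

```text
jarlid [299. 153.]
jarbase [292. 228.]
boxtop [373. 298.]
boxbase [360. 382.]
pegtop [214. 276.]
[ 1.5 -1.1  0.3] 25.85
```

The view limit is reached, so I'll check by numbers: masks at the predicted places, after moving the arm clear of the sight lines.

Emit:
arm_command(rows="0 0.5 0 -0.2 0;0 1 0 -0.2 0;0 1 0 -0.2 0;0 1 0 -0.2 0;0 1 0 -0.2 0;0 1 0 -0.2 0")

```text
time_s: 26.45
position: [0.4347, -0.0999, 0.4471]
tcp_rot: [0.0, 0.651, 0.759, -0.0]
contact_force: [-0.2, -1.0, 0.2]
width: 0.505
```

Emit:
arm_command(rows="0 0.5 0 0 0;0 1 0 0 0;0 1 0 0 0;0 1 0 0 0;0 1 0 0 0;0 1 0 0 0")

```text
time_s: 27.05
position: [0.4119, 0.0475, 0.4472]
tcp_rot: [0.0, 0.652, 0.758, -0.0]
contact_force: [-0.5, -0.3, -0.4]
width: 0.499
```

Run:
```python
from h import *
for n in('side','top'):
    s=snap(n,n+'13.png'); g=cv2.cvtColor(s['pixels'],cv2.COLOR_RGB2GRAY)
    for nm,P in(('jarlid',(.586,-.1012,.124)),('boxtop',(.605,-.2255,.134)),('boxbase',(.605,-.2255,.067)),('pegtop',(.5224,-.1747,.102)),('bung',(.42,-.165,.026))): print(n,nm,np.round(proj(s,P),1))
    u,v=map(int,proj(s,(.5955,-.1635,.09))); r=(44,60) if n=='side' else (34,34)
    m=cv2.inRange(g[v-r[1]:v+r[1],u-r[0]:u+r[0]],0,60)
    N,l,st,c=cv2.connectedComponentsWithStats(m)
    for i in range(1,N):
        if st[i,4]>12: print('  dark',np.round(c[i]+[u-r[0],v-r[1]],1),'bbox',st[i,:4]+[u-r[0],v-r[1],0,0],st[i,4])
    u,v=map(int,proj(s,(.593,-.15,.09))); print(np.array2string(g[v-30:v+30:3,u-36:u+36:3],max_line_width=200) if n=='top' else '')
```

```text
side jarlid [304.7 228.3]
side boxtop [323.4 264.4]
side boxbase [320.6 282. ]
side pegtop [283.5 259. ]
side bung [242.  278.5]
  dark [297.6 196.6] bbox [295 195   6   5] 20
  dark [300.3 209.2] bbox [297 206   7   7] 34
  dark [304.7 230.7] bbox [295 223  20  17] 265
  dark [317.  268.6] bbox [303 250  28  40] 669
  dark [283.6 264.8] bbox [281 259   6  12] 43
  dark [302.1 305.1] bbox [286 299  35  10] 57

top jarlid [306.9 148.5]
top boxtop [348.6 140.4]
top boxbase [344.5 146. ]
top pegtop [331.6 170.2]
top bung [326.5 207.2]
  dark [346.7 145. ] bbox [339 137  16  18] 186
  dark [314.3 150.6] bbox [298 141  34  19] 419
  dark [291.6 154.2] bbox [291 147   3  14] 19
  dark [298.3 174.8] bbox [293 162  17  19] 115
  dark [330.1 173.3] bbox [328 171   5   6] 19
[[109  94  88  89  97 103 102 103 100  91  85  81  82  82  84  85  87  88  89  87  85  84  83  85]
 [108  93  92  95 100 105 104 109 102  92  92 118 139 156 139 112  91  84  85  85  83  81  82  81]
 [103  94  92  91  98 102 105 103 120 171 177 178 179 180 181 180 179 164 107  87  83  81  83  82]
 [ 97 101  97  94  93  93  
[... 956 characters left out ...]
6 182]
 [ 87  84  51  72  76  93  41  44  47  61  92 158  40  34  33 108 169 177 177 181 183 184 184 184]
 [ 95 104  99  79  73  76  78  93  88  96 139 166 127 117 177 184 184 185 185 185 185 185 184 180]
 [105 116 112  56 105  71  84  69  99 111 174 184 185 185 184 185 184 184 183 184 184 184 184 155]
 [108 123 119  47 102 126 122 115 175 185 185 184 184 184 185 185 184 142  73 178 184 185 184  90]
 [113 128 124  51  53 180 185 185 185 186 175  73 171 183 174 159 168 177 134 185 184 183 148  76]
 [117 130 127  52  47  78 183 185 185 185 177  78 176 184 106  43  70 177 184 183 183 169  79  81]
 [121 136 131  52  49  55  76 178 185 184 185 185 185 181  99  39 144 168 183 182 167  77  74  81]]
```

The jar lid, box and peg all appear upright where predicted in both views. Handing in.

```bash
python3 -c "
from plant import robot
print(robot.finish_job())"
```

```text
the job is handed in; nothing more can be done
None
```

I fitted the carousel on its studs, swung the clamp fully in, then stood the jar and box in their pockets. I handed the job in at about 27 s of the 72 s allowed.

- **Carousel:** I guided the plate by looking at the studs through its holes. It met about 5 N of contact at the flush height, and the next pictures showed studs in all three holes.
- **Clamp:** it reached its stop at the computed end position. A picture taken straight afterwards, before the jar and box were moved, showed it pointing at the disc centre.
- **Jar and box:** both went into their collars without touching the sides and reached the plate at the expected heights, with 7 N and about 3 N of contact.
- **Last checks:** these were colour masks only, because the 12-picture limit was used up. In the side and top views, the lid, box and peg came out within a few pixels of where I predicted. In the top view the lid's mask merged with the handle's.
- **Disagreements:** the first top-camera fixes were 5–8 mm off in x for the drive and the box, so I used the closer wrist views instead.
- **Not measured:** I did not check the bystanders at the end. No contact showed near them during the moves.

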